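Check the nip of a column clamp with a gauge blade

TASK

Swing both flaps of the small carton wide open, then take the gauge blade out of its foam by the handle. Slide the blade straight down into the slit between the clamp's two upright plates until it drags snugly between them and the dark band on the blade is level with the top edges of the plates. Finish while still holding the handle with the blade at that depth; leave the bottle, spanner and white box where they are.

Things in the scene. Friction and masses are not known exactly. Their poses are not given: they have to be found in the camera images.
- carton: Brown open-topped carton, fixed: 150 (its x) x 130 (its y) x 120 high mm, walls 4. Origin: centre of underside; z up. White foam fills it up to z = 49 mm; the gauge stands upright in a slot in the foam's middle (7 mm in x, 33 in y, down to the carton floor at z = 4 mm). A flap is hinged on each 150 mm upper rim (y = +64 and -64, z = 120 mm, hinge lines along x).
- flap_left (a joint): Flap on the carton's +y rim, 146 mm along the rim, 50 mm deep, 3 mm thick. 0 = lying flat over the carton pointing inward, 1.57 = upright, 2.6 rad = swung fully outward (stop). Starts ajar, at 0.8 to 1.25 rad. It stays where it is left and takes about 1 N at its free edge to move.
- flap_right (a joint): The same flap, mirrored, on the carton's -y rim; 0 = flat over the carton, 2.6 rad = swung fully outward. Starts ajar, at 0.8 to 1.25 rad.
- flap_left_edge (a point): Middle of the free edge of the left flap (moves with it).
- flap_right_edge (a point): Middle of the free edge of the right flap (moves with it).
- gauge: Loose gauge, 90 g: steel blade 4 mm thick (its x), 30 wide (y), 75 long, under a black handle 14 thick (x), 40 wide (y), 30 high. Origin: centre of the blade's tip; z up the blade; handle at z = 75 to 105 mm; dark band at z = 28 to 38. The lowest 10 mm taper to a 1.5 mm tip. Starts upright, tip on the carton floor, handle top 11 mm below the rim, its x within 0.1 rad of carton x.
- clamp: Fixed clamp: base 150 (its x) x 110 (y) x 15 high mm with two upright aluminium plates, 90 mm wide in y, facing each other across x. Origin: centre of underside, below the slit; z up. The +x plate (face at x = +2 mm) is fixed; the -x plate (jaw) is sprung, backing off along -x. Slit 2.4 mm at rest, centred at x = 0.8 mm (at 0 with the blade in); its floor is 70 mm below the plate tops.
- clamp_mouth (a point): Point at the height of the plates' top edges, 85 mm above the clamp's underside, over the middle of the slit (clamp x = 0, y = 0). The top 16 mm of the plates flare outward as a funnel about 20 mm wide at the top.
- jaw (a joint): How far the sprung plate is pushed back, m: 0 = at rest (slit 2.4 mm), 0.0016 with the blade's full 4 mm between the plates, at most 0.006. Its spring presses with about 4 N at 0 and 6 N at 0.0016; sliding the blade then drags with about 5 to 10 N.
- bottle: Bystander: glass jar with blue cap, 64 mm across, 130 mm high; origin at the centre of its underside.
- spanner: Bystander: steel spanner lying flat on the bench; origin at the middle of its underside.
- vial_box: Bystander: closed white plastic box 70 x 50 x 40 high mm; origin at the centre of its underside.
Not all that is in view belongs to the job. There is more than one size of the carton; the job needs the smaller. What is shaped like the gauge but orange is not meant.

How it is judged (in metres and radians):
On the way, in this order (a step that is already met when the one before it is completed fails the run):
1. both carton flaps are swung wide open (value of joint each of flap_left, flap_right above 1.9 rad), for 0.2 s.
2. the gauge is held in the fingers, clear of the foam (z of gauge in the frame of carton above 0.06 m and contact force between the fingers and gauge above 1 N), for 0.2 s.
At the end, for the whole second after the job is handed in: Fingers still grip the gauge; its still, upright blade (0.12 rad) is between the plates, square within 0.15 rad, under 30 mm from their middle, pushing the sprung plate back over 0.8 mm, tip 25 to 41 mm below the plate tops (band at the edge); both flaps still open past 1.7 rad (contact force between the fingers and gauge above 2 N and z of gauge in the frame of clamp_mouth between -0.041 and -0.025 m and x of gauge in the frame of clamp_mouth between -0.005 and 0.005 m and y of gauge in the frame of clamp_mouth between -0.03 and 0.03 m and value of joint jaw above 0.0008 m and contact force between gauge and clamp above 2 N and angle between gauge's own z axis and vertical below 0.12 rad and angle between the x axis of gauge and the x axis of clamp, either way round below 0.15 rad and linear speed of gauge below 0.01 m/s and value of joint each of flap_left, flap_right above 1.7 rad); the arm keeps its last pose, push and grip.
It fails at once if the bottle is disturbed (distance of bottle from where it was at the start of the episode above 0.03 m or angle between bottle's own z axis and vertical above 0.4 rad).
It fails at once if the spanner is disturbed (distance of spanner from where it was at the start of the episode above 0.03 m).
It fails at once if the white box is disturbed (distance of vial_box from where it was at the start of the episode above 0.03 m).
It also fails if it takes over 61 s, if anything falls off the work surface, if the arm or the gripper's body presses on something with over 40 N, if the wrist force passes 120 N, or if a joint passes its speed limit or range.

ROBOT

A 6-joint arm with a two-finger parallel gripper is mounted at the origin on the work surface. World frame = base frame: x ahead of the robot, y to its left, z up, the work surface at z = 0. Lengths are in mm, angles in rad, forces in N, time in s.
With the tool pointing down it reaches from about 275 to 1000 mm from the base axis. Payload 8.4 kg.
Tool frame: the origin (TCP) lies between the finger pads; the fingertips stand r.tips_ahead ahead of it and the grasp point (between the pads) lies 6 mm ahead of it (r.tips_ahead is the distance from the TCP to the fingertips, in mm); z points along the fingers, y is the line along which they close (so a half turn about z gives the same grasp; the last joint's range is limited). The gripper opens to 85 mm and grips with 20 to 120 N. Pads are 22 mm wide; open, the fingers measure 114 mm over their backs; the gripper's body (76 mm by 85 mm) begins 54 mm behind the grasp point. The pads swing forward as they close: fully open they stand 13 mm farther back than shut.
Start: joints at [1.152, 0.353, 1.633, -0, 1.155, -0.002], TCP at [253.022, 571.496, 256.281] pointing down, gripper open.
Joint ranges: [-2.63, 2.63], [-0.92, 2.1], [0.06, 2.66], [-1.3, 4.44], [0, 2.69], [-3.02, 3.02]. Speed limits (rad/s): [2.22, 2.22, 2.79, 3.14, 3.14, 3.14].

INTERFACE

Orientations are given as [roll, pitch, yaw] about the fixed x, y, z axes, in that order (R = Rz(yaw) Ry(pitch) Rx(roll)).
In Python, from rig import r gives the robot as it stands.
- The arm moves only by the tool carry_out, never from a script. Its arguments are lists of equal length, an entry for each row: "delta_pos": the shift along the tool's x, y, z in m, a list of three; "rot": the turn, a rotation vector about the tool's x, y, z in degrees, a list of three. A call has 1 to 8 rows; each row is the pose to reach, as a shift and turn from the pose commanded when the call began, along the tool's axes at that moment; what a row does not reach only later rows make up. A row lasts 1/8 s, in which the tool goes at most 62.5 mm and 10.7 degrees, less where a joint would pass 70% of its speed; a pose out of reach is approached as far as the arm can. A call with a gripper value outside its range is refused whole. "claw" is the finger opening in m, from 0 to 0.0854, set as the call begins (left out, the last holds). The fingers move at their own pace and stop on an object; "grip_force" is the grip in N (left out, the last holds). Time passes only in rows, so rows that repeat a pose let the fingers close. It gives the time, the measured TCP pose, the force, the opening and the grip force at its end, in the units of the state.
- r.sense(): the state, without advancing time (a new reading comes with each control period).
- r.grab_frame(name): name is "scene" or "side" or "wrist"; returns the picture (480x640x3 uint8, blue, green, red); there is no depth.
- r.camera_info(name): a dict with "fx", "fy", "cx", "cy" (pixels), "pose" (4x4, takes a point from camera to world coordinates); the wrist camera has in their place "hand_eye" (4x4, takes a point from camera to tool coordinates, whose origin is the TCP and whose axes are the flange's). Camera axes: x right, y down, z forward; pixel columns grow to the right and rows downward; lengths in mm; the calibration is good to about 2 mm. A picture is of the moment at which its call begins: read the wrist's pose just before it. camera_info takes no time and is no camera call.
- r.sign_off(): hands the job in; it is judged then, once.
Trained networks look in the newest picture that a camera, given by its name, has taken for a name from the list of things; names that differ only in an ending like _2 or _b are one class to them, and where a whole thing is asked for, a point or a joint stands for the part that bears it (a point fixed in the world has none). Each returns a list of dicts, best first, with "p" (0 to 1); they miss things now and then, are a little off and sometimes report something else, mostly with a low value. They report only what shows in the picture. A call takes as long as a camera call. They do not tell look-alikes from the thing itself.
- r.recognise(thing, camera): "box" ([left, top, right, bottom] in pixels, round what is visible of it).
- r.cut_out(thing, camera): "mask" (480x640 bool, what is visible of it) and "box" ([left, top, right, bottom] in pixels, round what is visible of it).
The state is a dict: "clock": time; "qpos": joint angles; "qvel": joint speeds; "joint_efforts": joint torques, N m; "eef_pos": TCP position; "tcp_rot": TCP orientation; "contact_force": force on the tool from outside, world axes, zero at the start; "wrist_torque": the same for the moment, N m; "opening": opening from 0.0 (shut) to 1.0 (fully open); "grasp_force": force on a finger pad.
Only numpy, scipy, OpenCV 4.12 (cv2) and the standard library are available. Lean on these libraries where they do the work, as an engineer would, in place of code of your own. Each camera call takes 0.05 s, during which the arm holds its last target. There are 200 camera calls.

## Working session

There is one attempt and no reset: what is moved stays moved. The work goes in short steps, Python scripts to look and compute and a tool call to move; the robot and the scene stay as the last step left them, time stands still between calls to the robot, and variables do not carry over. Pictures are saved under pics/ and viewed, at most 10 in all, crops included, and the job is handed in when it is done.

Besides the shell and the picture viewer there is one more tool, called after ">>>" by a JSON object that holds its "fn" and its "kwargs". carry_out: Moves the arm, as the interface text tells. Its arguments: {"type":"object","properties":{"delta_pos":{"type":"array","items":{"type":"array","items":{"type":"number"}}},"rot":{"type":"array","items":{"type":"array","items":{"type":"number"}}},"claw":{"type":"number"},"grip_force":{"type":"number"}},"required":["delta_pos","rot"]}

```bash
ls; mkdir -p pics; python3 - <<'E'
from rig import r
import cv2,numpy as np
print(r.tips_ahead, r.sense())
a=r.grab_frame("scene");b=r.grab_frame("side")
for n in("scene","side"):
  i=r.camera_info(n);print(n,i['fx'],i['fy'],i['cx'],i['cy'],np.round(i['pose'],4).tolist())
i=r.camera_info("wrist");print({k:(np.round(v,4).tolist()) for k,v in i.items() if k!='name'})
cv2.imwrite("pics/a.png",a);cv2.imwrite("pics/b.png",b)
E
```

```text
pics
25.0 {'clock': 0.0, 'qpos': array([ 1.15159996e+00,  3.53661414e-01,  1.63420230e+00, -2.78440581e-05,
        1.15519410e+00, -2.43406493e-03]), 'qvel': array([-0.00056619, -0.00150163, -0.00210119, -0.00018183, -0.0008487 ,
        0.00011381]), 'joint_efforts': array([-1.98020280e-03, -6.05272579e+01, -3.42055929e+01, -3.17588783e-04,
        9.99634067e-03, -1.51553769e-05]), 'eef_pos': array([252.83313912, 571.05325266, 255.52420857]), 'tcp_rot': array([-3.14012744e+00,  2.18909264e-05,  2.72484163e+00]), 'contact_force': array([-0.21740187,  0.23381926,  0.91472292]), 'wrist_torque': array([-0.00022298,  0.0448634 ,  0.05725815]), 'grasp_force': 0.0, 'opening': 1.0001786397326113}
scene 434.3172152320372 434.3172152320372 316.49526693106674 233.11605785059598 [[-0.3122, 0.7054, -0.6363, 1115.7742], [0.95, 0.226, -0.2156, 197.6757], [-0.0084, -0.6718, -0.7407, 753.5481], [0.0, 0.0, 0.0, 1.0]]
side 435.0710160003647 435.0710160003647 315.1674848026077 233.71321929761052 [[-0.9929, -0.0993, 0.065, 498.1224], [-0.1172, 0.732, -0.6712, 658.174], [0.019, -0.6741, -0.7384, 813.767], [0.0, 0.0, 0.0, 1.0]]
{'fx': 332.073, 'fy': 332.073, 'cx': 315.1908, 'cy': 245.5407, 'hand_eye': [[0.0011, -0.9611, -0.2761, 70.2257], [1.0, 0.0008, 0.0014, -0.9244], [-0.0011, -0.2761, 0.9611, -118.0413], [0.0, 0.0, 0.0, 1.0]]}
```

View pics/a.png

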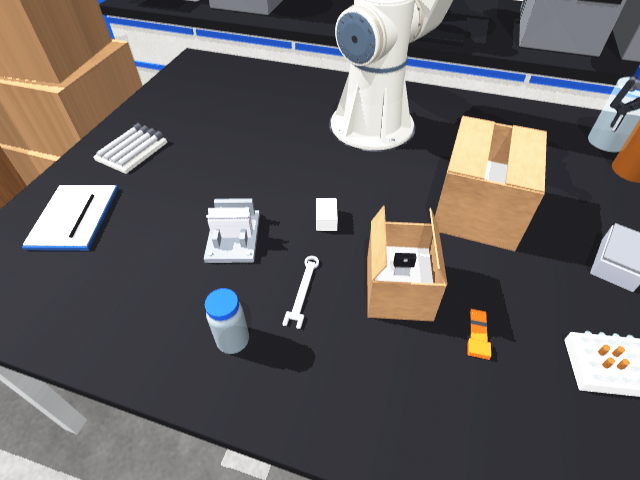

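View pics/b.png

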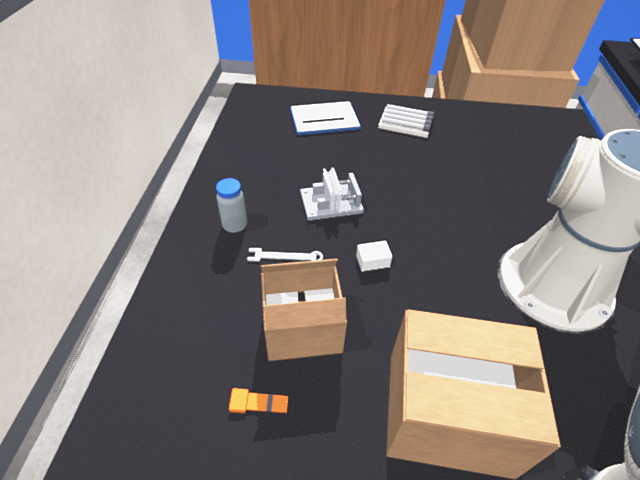

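The small carton, the one meant, is at scene (405,265) and side (303,310). The larger carton is at scene (495,180) and side (475,390). The black-handled gauge shows inside the small carton at scene (405,259); the orange look-alike lies at (480,335). The clamp is at (232,232). I'll confirm in one enlarged mosaic.

```bash
python3 - <<'E'
import cv2,numpy as np
a=cv2.imread("pics/a.png");b=cv2.imread("pics/b.png")
def c(im,x,y,w,h):
    return cv2.resize(im[y:y+h,x:x+w],(400,300),interpolation=cv2.INTER_CUBIC)
m=np.vstack([np.hstack([c(a,320,200,160,120),c(b,225,250,160,120)]),np.hstack([c(a,180,190,100,75),c(b,285,155,100,75)])])
cv2.imwrite("pics/c.png",m)
E
```

```text
(no output)
```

View pics/c.png

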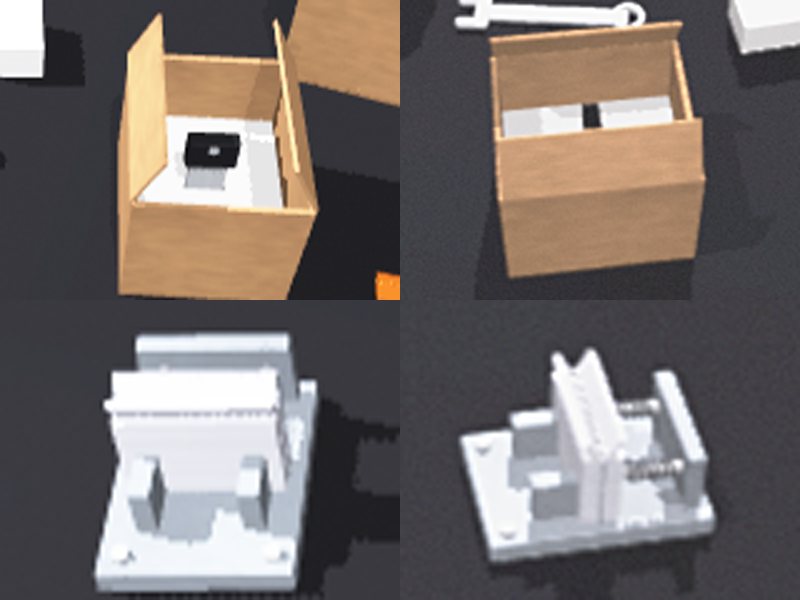

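The mosaic confirms it: small open carton with two ajar flaps and the black-handled gauge in white foam. The clamp has its springs (jaw) on the world -x side. I'll fit the poses from these corner pixels.

```bash
cat > h.py <<'E'
import numpy as np
from rig import r
from scipy.optimize import least_squares
from scipy.spatial.transform import Rotation as R
CI={n:r.camera_info(n) for n in("scene","side","wrist")}
def proj(n,P,T=None):
    c=CI[n];T=np.array(c['pose']) if T is None else T
    p=(np.asarray(P,float)-T[:3,3])@T[:3,:3]
    return np.c_[c['fx']*p[:,0]/p[:,2]+c['cx'],c['fy']*p[:,1]/p[:,2]+c['cy']]
def tcp():
    s=r.sense();T=np.eye(4);T[:3,:3]=R.from_euler('xyz',s['tcp_rot']).as_matrix();T[:3,3]=s['eef_pos'];return T
def wcam(T): return T@np.array(CI['wrist']['hand_eye'])
def place(p,L):
    c,s=np.cos(p[2]),np.sin(p[2]);L=np.asarray(L,float)
    return np.c_[p[0]+c*L[:,0]-s*L[:,1],p[1]+s*L[:,0]+c*L[:,1],L[:,2]]
E
cat > fit.py <<'E'
from h import *
def cart(q):
    def edge(s,a): return [[x,s*(64-50*np.cos(a)),120+50*np.sin(a)] for x in(73,-73)]
    return edge(1,q[3])+edge(-1,q[4])
C=[("scene",[75,-65,120],(374,281.2)),("scene",[75,65,120],(446.4,284.4)),("scene",[75,-65,0],(367.6,315)),("scene",[75,65,0],(435,319.5)),("scene",[-75,65,120],(432.8,224.8)),
("side",[75,65,120],(264.2,329.2)),("side",[-75,65,120],(346.6,322)),("side",[75,65,0],(269,360.4)),("side",[-75,65,0],(342.6,352.4))]
E=[("side",0,(263.8,306)),("side",1,(345.4,298)),("side",2,(261,265.2)),("side",3,(337.4,259.6)),
("scene",2,(386.5,266)),("scene",3,(384.5,206)),("scene",0,(439,268.5)),("scene",1,(430.5,208))]
f=lambda q:np.concatenate([(proj(n,place(q,[L]))[0]-u) for n,L,u in C]+[(proj(n,place(q,[cart(q)[i]]))[0]-u) for n,i,u in E])
s=least_squares(f,[600,250,0,1,1],loss='soft_l1');print(s.x,np.round(f(s.x).reshape(-1,2),1).tolist())
K=[("scene",[75,-55,0],(204,262.5)),("scene",[75,55,0],(254,262)),("scene",[75,-55,15],(204.2,258)),("scene",[75,55,15],(254.5,258)),("scene",[-75,55,15],(259,210.3)),
("side",[75,55,0],(308,220)),("side",[-75,55,0],(363.5,213)),("side",[75,-55,15],(300.5,188.5)),("side",[75,55,15],(308,216.7)),("side",[-75,55,15],(363.3,208.7))]
g=lambda q:np.concatenate([(proj(n,place(q,[L]))[0]-u) for n,L,u in K])
s=least_squares(g,[600,-100,0],loss='soft_l1');print(s.x,np.round(g(s.x).reshape(-1,2),1).tolist())
E
python3 fit.py
```

```text
[5.64143614e+02 1.90381319e+02 2.43532395e-01 1.15051257e+00
 1.18072238e+00] [[-1.4, 0.7], [0.1, 1.6], [-0.2, 2.4], [-1.5, 1.8], [4.2, -0.4], [0.7, 0.7], [0.7, -0.5], [-0.2, 0.2], [0.3, 0.2], [-0.1, -0.3], [0.5, -0.3], [0.5, 0.5], [0.6, -0.5], [0.3, -0.4], [-0.3, -0.0], [0.3, 0.1], [0.0, 0.3]]
[ 539.68737359 -201.27635745  -75.07588865] [[0.6, 0.3], [0.3, 0.4], [-1.0, 0.6], [-1.0, 0.1], [0.3, -0.5], [0.1, 0.5], [0.1, -0.0], [-0.0, -0.1], [0.2, -0.3], [0.8, 0.2]]
```

```bash
cat >> h.py <<'E'
CAR=np.array([564.1,190.4,0.2435]);CL=np.array([539.7,-201.3,0.322])
def onz(n,u,z):
    c=CI[n];T=np.array(c['pose']);d=T[:3,:3]@[(u[0]-c['cx'])/c['fx'],(u[1]-c['cy'])/c['fy'],1];return T[:3,3]+d*(z-T[2,3])/d[2]
def delta(P,yaw,T=None):
    T=tcp() if T is None else T
    d=T[:3,:3].T@(np.asarray(P)-T[:3,3]);D=T[:3,:3].T@R.from_euler('xyz',[np.pi,0,yaw]).as_matrix()
    print("delta m",np.round(d/1000,4).tolist(),"rot deg",np.round(np.degrees(R.from_matrix(D).as_rotvec()),2).tolist())
E
python3 - <<'E'
from h import *
for u in((438,234),(515,245)):print('big base',onz("scene",u,0))
for z in(150,200,250):print(z,[np.round(onz("scene",u,z)) for u in((548,125),(535,190))],[np.round(onz("side",u,z)) for u in((406,312),(540,320),(396,395))])
for t in((0,0,220),(0,0,170)):
    delta(place(CAR,[t])[0],CAR[2]+np.pi/2)
E
```

```text
big base [384.70851001 248.88182497   0.        ]
big base [365.40343452 419.6481843    0.        ]
150 [array([ 94., 443., 150.]), array([347., 411., 150.])] [array([374., 221., 150.]), array([138., 207., 150.]), array([393., 374., 150.])]
200 [array([179., 422., 200.]), array([411., 393., 200.])] [array([383., 254., 200.]), array([165., 241., 200.]), array([401., 395., 200.])]
250 [array([263., 402., 250.]), array([475., 376., 250.])] [array([393., 287., 250.]), array([192., 275., 250.]), array([409., 417., 250.])]
delta m [-0.4387, -0.2221, 0.0359] rot deg [-0.07, 0.03, 52.17]
delta m [-0.4387, -0.222, 0.0859] rot deg [-0.07, 0.03, 52.17]
```

>>> {"fn": "carry_out", "kwargs": {"delta_pos": [[0,0,-0.05],[-0.055,-0.028,-0.06],[-0.11,-0.056,-0.06],[-0.165,-0.083,-0.06],[-0.22,-0.111,-0.06],[-0.275,-0.139,-0.06],[-0.33,-0.167,-0.03],[-0.385,-0.195,0.0]], "rot": [[0,0,0],[0,0,8],[0,0,16],[0,0,24],[0,0,32],[0,0,40],[0,0,48],[0,0,52.2]], "claw": 0.0, "grip_force": 30}}

```text
clock: 1.1
eef_pos: [520.2, 244.3, 261.1]
tcp_rot: [3.141, -0.0, 1.81]
contact_force: [1.3, 0.1, 0.0]
opening: -0.0
grasp_force: 0.0
```

```bash
python3 - <<'E'
from h import *
import cv2
T=tcp();print(r.tips_ahead,T[:3,3],r.sense()['opening'])
cv2.imwrite("pics/w.png",r.grab_frame("wrist"))
for t in((0,0,235),(0,0,170)): delta(place(CAR,[t])[0],CAR[2]+np.pi/2)
E
```

```text
25.0 [520.20022072 244.26326801 261.1486564 ] -0.00022756920769758404
delta m [-0.0569, 0.0296, 0.0224] rot deg [-0.16, 0.23, -0.48]
delta m [-0.0566, 0.0298, 0.0874] rot deg [-0.16, 0.23, -0.48]
```

View pics/w.png

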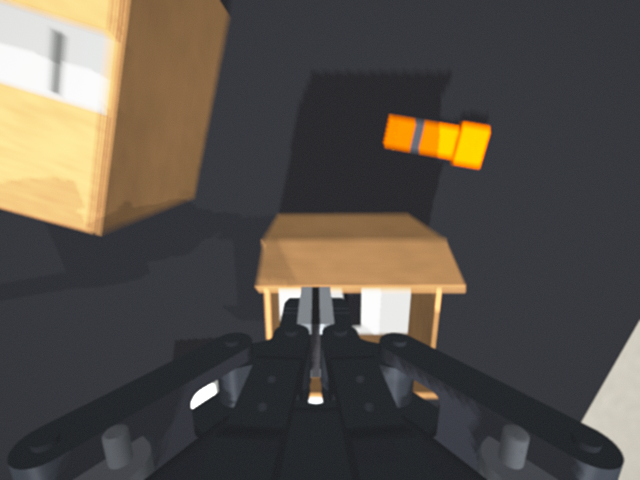

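>>> {"fn": "carry_out", "kwargs": {"delta_pos": [[-0.057,0.03,0],[-0.057,0.03,0.03],[-0.057,0.03,0.085],[-0.03,0.03,0.087],[-0.01,0.03,0.087],[0.01,0.03,0.087],[0.03,0.03,0.087],[0.038,0.03,0.09]], "rot": [[0,0,-0.5],[0,0,-0.5],[0,0,-0.5],[0,0,-0.5],[0,0,-0.5],[0,0,-0.5],[0,0,-0.5],[0,0,-0.5]]}}

```text
clock: 2.15
eef_pos: [539.2, 291.8, 172.4]
tcp_rot: [3.14, -0.001, 1.824]
contact_force: [0.4, -0.1, 0.1]
opening: 0.0
grasp_force: 0.2
```

>>> {"fn": "carry_out", "kwargs": {"delta_pos": [[0,0,-0.005],[-0.05,0,-0.005],[-0.1,0,0],[-0.13,0,0],[-0.155,0,0],[-0.175,0,0],[-0.19,0,0.002],[-0.191,0,0.002]], "rot": [[0,0,0],[0,0,0],[0,0,0],[0,0,0],[0,0,0],[0,0,0],[0,0,0],[0,0,0]]}}

```text
clock: 3.15
eef_pos: [586.8, 104.1, 169.5]
tcp_rot: [-3.141, 0.0, 1.821]
contact_force: [-0.1, 0.0, -0.1]
opening: 0.002
grasp_force: 0.0
```

```bash
python3 - <<'E'
from h import *
import cv2
a=r.grab_frame("side");b=r.grab_frame("scene")
cv2.imwrite("pics/d.png",np.hstack([cv2.resize(a[230:390,220:380],(400,400)),cv2.resize(b[190:350,330:490],(400,400))]))
c,s=np.cos(CAR[2]),np.sin(CAR[2]);p=tcp()[:3,3];d=p[:2]-CAR[:2];print(c*d[0]+s*d[1],-s*d[0]+c*d[1],p[2])
E
```

```text
1.306164101510376 -88.19406418310201 169.5420059785901
```

View pics/d.png

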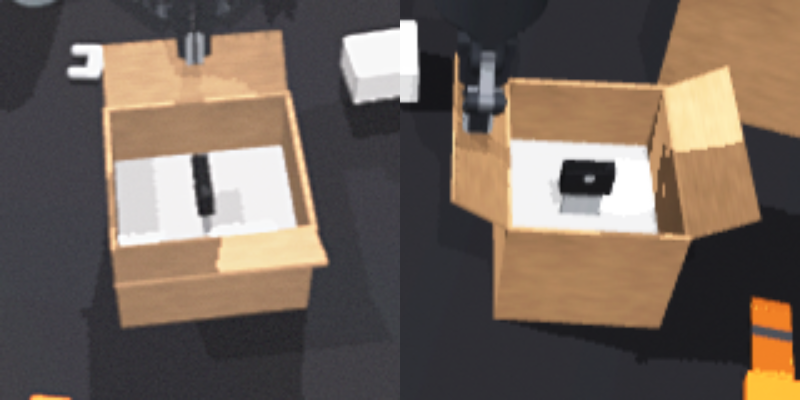

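Both flaps are swung well outward: left at crop (715,150), right at (190,70). The gauge handle stands upright in the carton's middle at side crop (203,185). Next I'll get its yaw from the wrist camera.

```bash
python3 - <<'E'
from h import *
import cv2
T=tcp();im=r.grab_frame("wrist");W=wcam(T)
c,s=np.cos(CAR[2]),np.sin(CAR[2])
u=proj("wrist",place(CAR,[[0,0,109]]),W)[0];print('pred',u)
m=(im.max(2)<70).astype(np.uint8)
n,l,st,ce=cv2.connectedComponentsWithStats(m)
for i in range(1,n):
    if 300<st[i,4]<20000: print(st[i],ce[i])
cam=CI['wrist']
i=min((i for i in range(1,n) if st[i,4]>300),key=lambda i:np.hypot(*(ce[i]-u)))
ys,xs=np.where(l==i)
d=np.c_[(xs-cam['cx'])/cam['fx'],(ys-cam['cy'])/cam['fy'],np.ones(len(xs))]@W[:3,:3].T
P=W[:3,3]+d*((109-W[2,3])/d[:,2])[:,None]
L=(P[:,:2]-CAR[:2])@np.array([[c,-s],[s,c]])
print(cv2.minAreaRect(L.astype(np.float32)))
x,y,w,h=[int(v) for v in (u[0]-80,max(u[1]-80,0),160,160)]
cv2.imwrite("pics/e.png",cv2.resize(im[y:y+h,x:x+w],(560,560)));print(x,y)
E
```

```text
pred [315.35586686 111.47446833]
[451   0  29  45 771] [465.96627756  18.51621271]
[ 309   71   26   83 2096] [321.69990458 112.08158397]
((3.022979259490967, -0.8897247314453125), (12.697484970092773, 38.45416259765625), 1.419389009475708)
235 31
```

View pics/e.png

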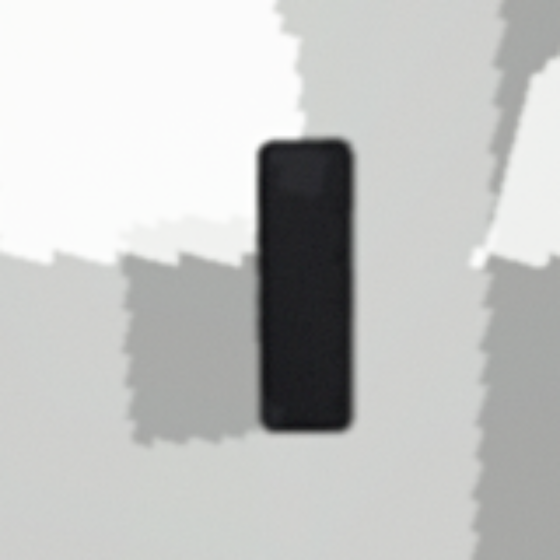

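The crop shows only the black handle of the right gauge, square to the view within 2 degrees, at its middle (305,285).

```bash
python3 - <<'E'
from h import *
for z in(190,102): delta(place(CAR,[[3,-.9,z]])[0],CAR[2]+.025+np.pi/2)
E
```

```text
delta m [0.087, 0.0024, -0.0204] rot deg [-0.01, -0.0, -0.95]
delta m [0.087, 0.0024, 0.0676] rot deg [-0.01, -0.0, -0.95]
```

>>> {"fn": "carry_out", "kwargs": {"delta_pos": [[0.0,0,-0.03],[0.04,0.002,-0.03],[0.087,0.0024,-0.02],[0.087,0.0024,0.0],[0.087,0.0024,0.035],[0.087,0.0024,0.06],[0.087,0.0024,0.068],[0.087,0.0024,0.068]], "rot": [[0,0,0],[0,0,-1],[0,0,-1],[0,0,-1],[0,0,-1],[0,0,-1],[0,0,-1],[0,0,-1]], "claw": 0.045}}

```text
clock: 4.3
eef_pos: [567.2, 190.2, 101.6]
tcp_rot: [-3.141, 0.0, 1.84]
contact_force: [-0.0, -0.1, -0.2]
opening: 0.532
grasp_force: 0.0
```

>>> {"fn": "carry_out", "kwargs": {"delta_pos": [[0,0,0],[0,0,0],[0,0,0],[0,0,0],[0,0,0],[0,0,0]], "rot": [[0,0,0],[0,0,0],[0,0,0],[0,0,0],[0,0,0],[0,0,0]], "claw": 0.0, "grip_force": 60}}

```text
clock: 5.05
eef_pos: [567.6, 189.9, 102.9]
tcp_rot: [3.141, -0.0, 1.84]
contact_force: [-3.2, -0.2, 5.4]
opening: 0.155
grasp_force: 58.4
```

>>> {"fn": "carry_out", "kwargs": {"delta_pos": [[0,0,-0.01],[0,0,-0.03],[0,0,-0.06],[0,0,-0.09],[0,0,-0.12],[0,0,-0.15],[0,0,-0.16],[0,0,-0.16]], "rot": [[0,0,0],[0,0,0],[0,0,0],[0,0,0],[0,0,0],[0,0,0],[0,0,0],[0,0,0]]}}

```text
clock: 6.05
eef_pos: [567.5, 189.8, 262.1]
tcp_rot: [3.14, -0.0, 1.84]
contact_force: [-0.4, 1.0, -1.5]
opening: 0.155
grasp_force: 58.5
```

```bash
python3 - <<'E'
from h import *
import cv2
a=r.grab_frame("side");b=r.grab_frame("scene")
cv2.imwrite("pics/f.png",np.hstack([cv2.resize(a[130:350,200:400],(400,440)),cv2.resize(b[130:350,330:530],(400,440))]))
delta(place(CL,[[0,0,262]])[0],CL[2]+np.pi/2)
for u in((232,348),): print('bottle base',onz("scene",u,0))
E
```

```text
delta m [-0.3697, -0.13, -0.0012] rot deg [-0.09, 0.0, -3.03]
bottle base [796.08377267 -82.35185094   0.        ]
```

View pics/f.png

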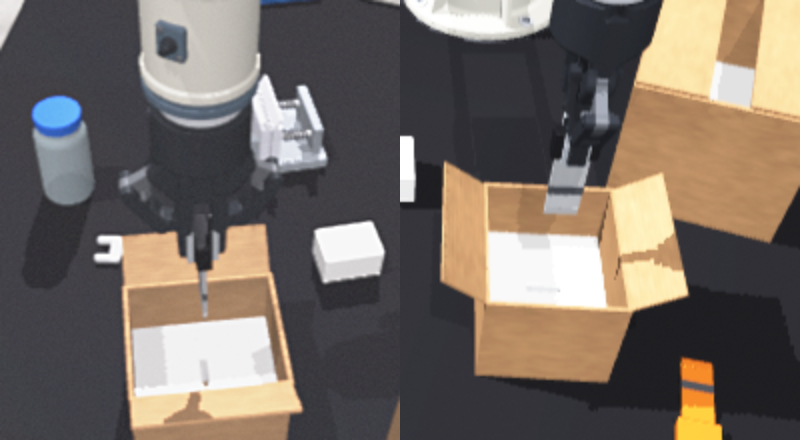

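The gauge is held upright, clear of the foam; blade at crop (568,195), and both flaps are still open. I'll move past the clamp (local y -90) to see the plates unobstructed with the wrist camera.

>>> {"fn": "carry_out", "kwargs": {"delta_pos": [[-0.03,-0.01,0],[-0.085,-0.027,0],[-0.145,-0.045,0],[-0.205,-0.063,0],[-0.265,-0.082,0],[-0.325,-0.1,0],[-0.385,-0.117,0],[-0.435,-0.13,0]], "rot": [[0,0,0],[0,0,-1],[0,0,-2],[0,0,-3],[0,0,-3],[0,0,-3],[0,0,-3],[0,0,-3]]}}

```text
clock: 7.15
eef_pos: [556.8, -266.2, 260.1]
tcp_rot: [-3.14, -0.001, 1.891]
contact_force: [1.0, 0.1, -1.3]
opening: 0.154
grasp_force: 58.5
```

>>> {"fn": "carry_out", "kwargs": {"delta_pos": [[-0.012,0,0],[-0.024,-0.003,0],[-0.024,-0.003,0]], "rot": [[0,0,0],[0,0,0],[0,0,0]]}}

```text
clock: 7.52
eef_pos: [562.4, -287.3, 261.0]
tcp_rot: [-3.141, -0.001, 1.893]
contact_force: [-0.9, -0.2, -1.2]
opening: 0.153
grasp_force: 58.5
```

```bash
python3 - <<'E'
from h import *
import cv2
T=tcp();im=r.grab_frame("wrist");W=wcam(T);np.save("W.npy",W);np.save("T.npy",T);print(T[:3,3],r.sense()['tcp_rot'])
print(np.round(proj("wrist",place(CL,[[0,45,85],[0,-45,85],[75,55,15],[-75,55,15],[75,-55,15],[-75,-55,15]]),W)).tolist())
cv2.imwrite("pics/g.png",im)
E
```

```text
[ 562.41875812 -287.32828959  260.98532259] [-3.14109248e+00 -9.15814651e-04  1.89295045e+00]
[[323.0, 67.0], [322.0, 181.0], [397.0, 73.0], [246.0, 73.0], [390.0, 185.0], [252.0, 185.0]]
```

View pics/g.png

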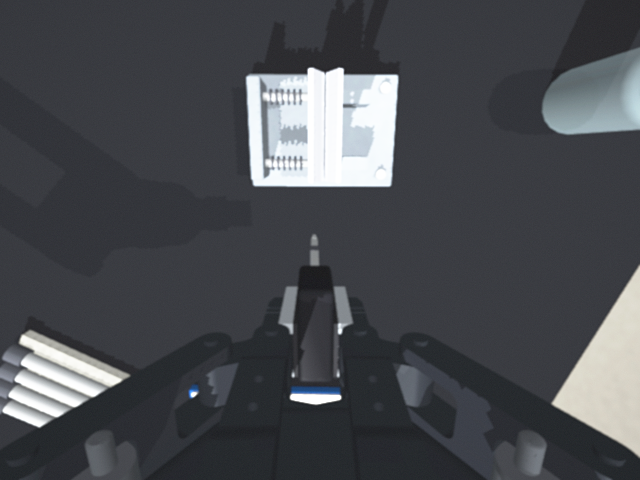

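The wrist view shows the clamp exactly where predicted (base corners (248,74), (397,75), (393,186), (253,186)), slit near column 325. The held blade's tip is at (315,238). I'll locate the slit more finely.

```bash
python3 - <<'E'
from h import *
import cv2
im=cv2.cvtColor(cv2.imread("pics/g.png"),cv2.COLOR_BGR2GRAY);W=np.load("W.npy")
for y in range(75,180,15): print(y,im[y,303:348].tolist())
print(proj("wrist",place(CL,[[x,y,z] for y in(40,-40) for x,z in((-10,85),(-.4,69),(2,69),(10,85))]),W).round(1).tolist())
T=np.load("T.npy");print(proj("wrist",(T[:3,:3]@np.array([[0,0,99],[0,0,60],[15,0,99]]).T).T+T[:3,3],W).round(1).tolist(), im[238:262:6,305:326].tolist())
E
```

```text
75 [184, 183, 181, 179, 215, 255, 255, 255, 255, 255, 253, 246, 244, 245, 245, 246, 245, 245, 249, 253, 255, 237, 220, 249, 255, 254, 251, 251, 251, 251, 251, 251, 250, 250, 251, 254, 255, 255, 255, 255, 233, 183, 178, 184, 184]
90 [237, 236, 235, 235, 245, 255, 255, 255, 255, 255, 254, 247, 245, 246, 245, 245, 244, 245, 249, 253, 252, 223, 209, 245, 254, 252, 251, 251, 251, 251, 251, 251, 251, 251, 253, 255, 255, 255, 255, 255, 235, 214, 213, 212, 212]
105 [237, 237, 236, 237, 246, 255, 255, 255, 255, 255, 254, 247, 246, 246, 246, 246, 245, 246, 250, 254, 255, 225, 215, 248, 254, 253, 251, 251, 251, 251, 251, 251, 251, 251, 254, 255, 255, 255, 255, 224, 123, 97, 97, 99, 102]
120 [240, 240, 239, 239, 246, 255, 255, 255, 255, 255, 254, 248, 246, 247, 246, 246, 246, 246, 248, 252, 247, 220, 235, 253, 253, 252, 251, 251, 251, 251, 252, 251, 251, 252, 254, 255, 255, 255, 255, 242, 214, 211, 211, 211, 211]
135 [170, 171, 170, 170, 212, 255, 255, 255, 255, 255, 254, 248, 246, 247, 247, 246, 246, 247, 249, 252, 247, 219, 235, 254, 253, 252, 252, 251, 251, 252, 251, 251, 251, 253, 255, 255, 
[... 352 characters left out ...]
7, 247, 247, 248, 251, 251, 235, 219, 247, 255, 254, 252, 252, 252, 252, 252, 252, 252, 253, 255, 255, 255, 255, 255, 254, 252, 252, 251, 251, 251, 251]
[[310.6, 73.8], [322.2, 78.0], [325.0, 78.0], [335.5, 73.8], [310.9, 175.4], [321.6, 174.2], [324.2, 174.2], [333.9, 175.4]]
[[316.0, 255.8], [316.2, 276.5], [316.0, 234.6]] [[61, 61, 61, 59, 61, 77, 110, 144, 159, 163, 162, 134, 96, 70, 60, 61, 59, 61, 62, 61, 62], [60, 60, 60, 61, 66, 86, 112, 128, 131, 132, 130, 128, 111, 81, 61, 60, 61, 60, 60, 59, 63], [59, 62, 62, 60, 72, 91, 111, 116, 119, 116, 109, 109, 105, 90, 70, 61, 61, 62, 60, 63, 61], [61, 61, 59, 62, 79, 108, 133, 141, 139, 139, 139, 137, 132, 111, 79, 59, 60, 61, 61, 61, 62]]
```

```bash
python3 - <<'E'
from h import *
for z in(215,): delta(place(CL,[[1.8,0,z]])[0],CL[2]+np.pi/2)
E
```

```text
delta m [0.0882, 0.0073, 0.0463] rot deg [-0.03, -0.05, 0.01]
```

>>> {"fn": "carry_out", "kwargs": {"delta_pos": [[0.04,0.004,0],[0.08,0.007,0],[0.088,0.0073,0.02],[0.088,0.0073,0.046],[0.088,0.0073,0.046]], "rot": [[0,0,0],[0,0,0],[0,0,0],[0,0,0],[0,0,0]]}}

```text
clock: 8.2
eef_pos: [540.4, -200.2, 214.2]
tcp_rot: [-3.139, -0.002, 1.894]
contact_force: [-0.8, -0.5, 0.3]
opening: 0.156
grasp_force: 58.5
```

```bash
python3 - <<'E'
from h import *
import cv2
a=r.grab_frame("side");b=r.grab_frame("scene");w=r.grab_frame("wrist")
m=lambda i,x,y,k:cv2.resize(i[y:y+100,x:x+100],(400,400),interpolation=cv2.INTER_CUBIC)
cv2.imwrite("pics/i.png",np.hstack([m(a,285,125,4),m(b,180,165,4)]))
delta(place(CL,[[1.8,0,215]])[0],CL[2]+np.pi/2)
E
```

```text
delta m [0.0012, -0.0004, 0.0017] rot deg [0.05, 0.04, 0.0]
```

View pics/i.png

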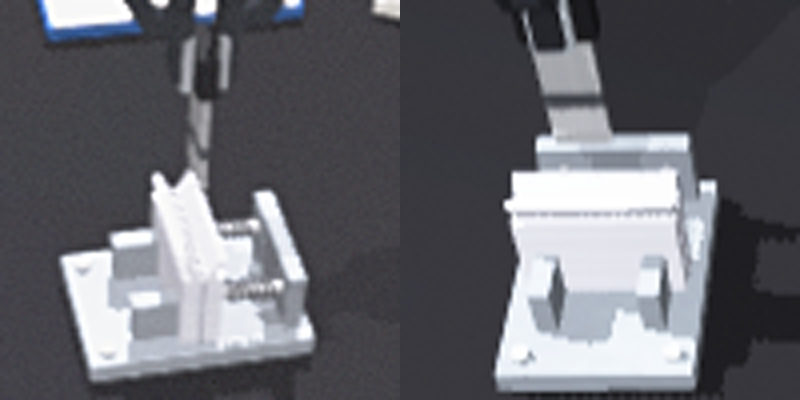

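Side crop: blade tip at (198,187), just above the slit. Scene crop: tip edge (555..612,138), above the plates' middle. I'll triangulate the tip against the clamp fit.

```bash
python3 - <<'E'
from h import *
f=lambda p:np.r_[proj("side",[p])[0]-(334.4,171.5),proj("scene",[p])[0]-(226.2,199.3)]
s=least_squares(f,[540,-200,115]);p=s.x;print(p,s.fun)
c,q=np.cos(CL[2]),np.sin(CL[2]);d=p[:2]-CL[:2];print(c*d[0]+q*d[1],-q*d[0]+c*d[1])
for x in(-4,0,4): print(proj("side",place(CL,[[x,0,115]])),proj("scene",place(CL,[[x,0,115]])))
E
```

```text
[ 535.30592408 -200.60926917  113.71191559] [ 0.76913139 -1.48242015  0.652292    1.25718908]
-3.9496479708823227 2.0457988996389584
[[335.02622844 169.10420577]] [[225.80174477 200.11134541]]
[[333.48205967 169.28696432]] [[225.54677818 201.40580592]]
[[331.93619063 169.46992411]] [[225.29032671 202.70780509]]
```

>>> {"fn": "carry_out", "kwargs": {"delta_pos": [[0.001,0.0005,0.015],[0.001,0.0005,0.03],[0.001,0.0005,0.035],[0.001,0.0005,0.039],[0.001,0.0005,0.039]], "rot": [[0,0,0],[0,0,0],[0,0,0],[0,0,0],[0,0,0]]}}

```text
clock: 8.98
eef_pos: [541.7, -200.9, 176.4]
tcp_rot: [-3.141, -0.0, 1.892]
contact_force: [0.3, 0.9, -0.9]
opening: 0.15
grasp_force: 58.5
```

>>> {"fn": "carry_out", "kwargs": {"delta_pos": [[0,0,0.002],[0,0,0.004],[0,0,0.006],[0,0,0.006]], "rot": [[0,0,0],[0,0,0],[0,0,0],[0,0,0]]}}

```text
clock: 9.48
eef_pos: [541.7, -200.8, 170.5]
tcp_rot: [-3.141, -0.0, 1.892]
contact_force: [0.5, 0.4, 0.2]
opening: 0.157
grasp_force: 58.5
```

>>> {"fn": "carry_out", "kwargs": {"delta_pos": [[0,0,0.002],[0,0,0.004],[0,0,0.006],[0,0,0.006]], "rot": [[0,0,0],[0,0,0],[0,0,0],[0,0,0]]}}

```text
clock: 9.98
eef_pos: [542.4, -200.9, 164.7]
tcp_rot: [3.14, 0.001, 1.892]
contact_force: [2.8, -0.0, -0.1]
opening: 0.151
grasp_force: 58.7
```

>>> {"fn": "carry_out", "kwargs": {"delta_pos": [[0,0,0.002],[0,0,0.004],[0,0,0.006],[0,0,0.006]], "rot": [[0,0,0],[0,0,0],[0,0,0],[0,0,0]]}}

```text
clock: 10.48
eef_pos: [542.0, -201.1, 159.0]
tcp_rot: [3.141, 0.001, 1.892]
contact_force: [1.9, 0.8, 4.9]
opening: 0.155
grasp_force: 59.5
```

>>> {"fn": "carry_out", "kwargs": {"delta_pos": [[0,0,0.002],[0,0,0.004],[0,0,0.006],[0,0,0.008],[0,0,0.008],[0,0,0.008]], "rot": [[0,0,0],[0,0,0],[0,0,0],[0,0,0],[0,0,0],[0,0,0]]}}

```text
clock: 11.22
eef_pos: [541.9, -201.1, 150.8]
tcp_rot: [3.141, 0.0, 1.892]
contact_force: [2.1, -0.7, 4.6]
opening: 0.157
grasp_force: 59.4
```

```bash
python3 - <<'E'
from h import *
import cv2
a=r.grab_frame("side");b=r.grab_frame("scene")
m=lambda i,x,y:cv2.resize(i[y:y+100,x:x+100],(400,400),interpolation=cv2.INTER_CUBIC)
cv2.imwrite("pics/j.png",np.hstack([m(a,285,135),m(b,180,165)]))
E
```

```text
(no output)
```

View pics/j.png

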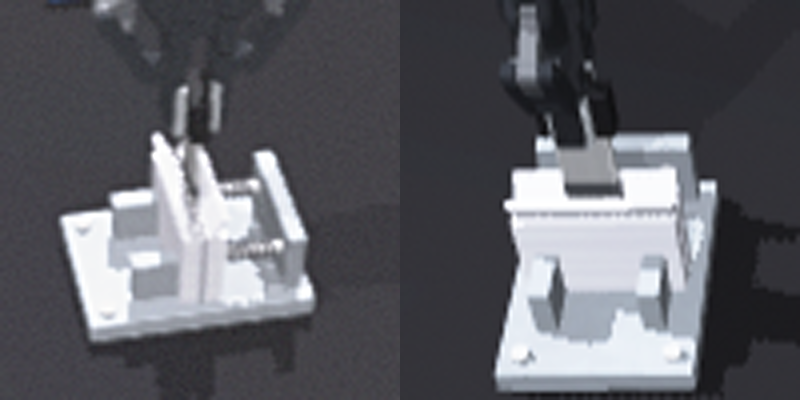

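Scene crop: the dark band shows at (592,187), right at the plate's edge. I'll check the depth by projection.

```bash
python3 - <<'E'
from h import *
import cv2
b=cv2.cvtColor(r.grab_frame("scene"),cv2.COLOR_BGR2GRAY)
print([ (y,int(b[y,226:231].mean())) for y in range(190,222)])
for z in (78,82,86,90,94): print(z,proj("scene",place(CL,[[1,0,z]])).round(1))
print('edge',proj("scene",place(CL,[[10,0,85]])),proj("scene",place(CL,[[13,0,85]])))
E
```

```text
[(190, 45), (191, 50), (192, 58), (193, 68), (194, 72), (195, 73), (196, 80), (197, 82), (198, 82), (199, 111), (200, 136), (201, 143), (202, 150), (203, 155), (204, 155), (205, 155), (206, 154), (207, 154), (208, 154), (209, 155), (210, 132), (211, 77), (212, 62), (213, 86), (214, 168), (215, 250), (216, 254), (217, 224), (218, 173), (219, 220), (220, 234), (221, 224)]
78 [[228.2 214. ]]
82 [[228.  212.7]]
86 [[227.7 211.4]]
90 [[227.4 210.1]]
94 [[227.1 208.8]]
edge [[227.18122045 214.64784105]] [[226.99570282 215.635942  ]]
```

The depth checks out: tip about 33–36 mm below the plate tops, drag about 5 N, firm grip, still. Handing in.

```bash
python3 -c "
from rig import r
print(r.sign_off())"
```

```text
the job is handed in; nothing more can be done
None
```

The job is handed in, with no verdict returned: both flaps are swung wide open, and the gripper still holds the gauge in the clamp slit. Its dark band is level with the plate tops, the tip is an estimated 33–36 mm down and the blade drags at about 5 N; I kept clear of the bottle, spanner and white box but did not re-measure them.

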